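Load the steriliser and shut its door on the catch

TASK

Stand the steel cup upright on the pulled-out tray of the benchtop steriliser, then slide the tray fully home while the door is still open. Then swing the door shut and press it gently until it seats on its catch and stays shut by itself; never force it, keep the cup upright, and leave the other things alone.

Things in the scene. Friction and masses are not known exactly. Their poses are not given: they have to be found in the camera images.
- steel_cup: loose steel cup, open at the top: 56 mm wide at the rim, 47 mm at the foot, 64 mm high, 70 g. Origin at the centre of its underside. It can be gripped across the rim (55 mm) from above.
- steriliser: fixed white box, 200 mm deep (x) by 200 wide (y) by 102 high, open at the front. Origin at the centre of its underside; its front plane is at its own x = -100 mm and its own -x points out of the front, its y to the left when looking into it. Walls 10 mm, roof 10 mm thick (underside at z 92 mm); opening 180 mm wide.
- tray_spot (a point): point on the tray's floor where the cup should stand, midway across; moves with the tray. With the tray 0.10 m out it lies 58 mm in front of the front plane; 22 mm above the worktop. Tray floor 170 mm long (x), 134 wide, side rims 10 mm above the floor; the inner side of the front lip is 41 mm from this point.
- tray_lip (a point): middle of the outer (front) face of the tray's upright front lip, 134 mm wide, whose top edge is 66 mm above the worktop; this point is 50 mm above it. Push here along the steriliser's +x to slide the tray in; when home this face stands 3 mm in front of the front plane, so that fingers need not enter below the roof.
- tray (a joint): how far the tray is pulled out, m: 0 = fully home, 0.11 = fully out; friction about 2 N, hard stop at 0.
- door_hinge (a point): point on the vertical hinge axis of the front door, at the left (+y) side, 12 mm in front of the front plane, 56 mm above the worktop (half the door's height).
- door_push (a point): steel push plate on the outer face of the door, near its free edge: 175 mm from the hinge axis along the door and 18 mm out from the plane of the hinge axis. The door is 200 mm wide, 90 mm high (10 to 100 mm above the worktop), 18 mm thick, its inner face in the plane of the hinge axis, with a window in the middle.
- door (a joint): opening angle of the door, rad: 0 = parallel to the front plane, grows as the door swings out toward the robot and to the left (+y), up to 2.0; light friction (0.03 N m). The catch (see catch_side) is set at an unknown depth: the door seats somewhere between 0 and 0.05 rad (0 to 8 mm at its free edge). Not caught, it springs back to 0.10 rad or more.
- iodine_bottle: bystander: brown bottle with a yellow cap, 48 mm wide, 105 mm high; origin under its centre
- medical_tape: bystander: roll of tan tape lying flat, 104 mm across, 25 mm high; origin under its centre
- green_bottle: bystander: green bottle with a red cap, 54 mm wide, 111 mm high; origin under its centre
- catch_side (a point): point on the front edge of the steriliser's right wall, beside the hidden catch. From about 25 mm before shut a sprung pin pushes the door back with 1 to 2 N; then a sprung roller must be overcome, a peak of 7 to 12 N at the push plate, after which the door snaps the last 4 mm onto a stop and stays. So press until the force rises against the stop, then let go and see that it stays.
Mind the look-alikes: they are no part of the job. There is more than one size of the steel_cup; the one meant has the size given above.

How it is judged:
On the way, in this order (a step that is already met when the one before it is completed fails the run):
1. the cup stands upright on the pulled-out tray, released (horizontal distance between steel_cup and tray_spot below 0.03 m and z of steel_cup in the frame of tray_spot below 0.006 m and angle between steel_cup's own z axis and vertical below 0.1 rad and value of joint tray above 0.07 m and contact force between the fingers and steel_cup below 0.1 N), for 0.2 s.
2. the tray is fully home while the door is still open (value of joint tray below 0.006 m and value of joint door above 0.5 rad), for 0.2 s.
3. the door is shut onto its catch (value of joint door below 0.06 rad), for 0.2 s.
At the end, for the whole second after the job is handed in: The door stays on its catch by itself (angle under 0.06 rad), the tray is home (within 6 mm) and the cup stands upright and still on its floor, within 40 mm of the spot (value of joint door below 0.06 rad and value of joint tray below 0.006 m and angle between steel_cup's own z axis and vertical below 0.1 rad and horizontal distance between steel_cup and tray_spot below 0.04 m and z of steel_cup in the frame of tray_spot below 0.006 m and linear speed of steel_cup below 0.02 m/s); the robot touches nothing.
It fails at once if the door is forced (pressed with more than 40 N) (contact force between any of the arm, the fingers and door above 40 N).
It fails at once if the cup is tipped over (angle between steel_cup's own z axis and vertical above 0.6 rad).
It fails at once if a bystander is moved by more than 30 mm (distance of any of iodine_bottle, medical_tape, green_bottle from where it was at the start of the episode above 0.03 m).
It also fails if it takes over 72 s, if anything falls off the work surface, if the arm or the gripper's body presses on something with over 40 N, if the wrist force passes 120 N, or if a joint passes its speed limit or range.

ROBOT

A 7-joint arm with a two-finger parallel gripper is mounted at the origin on a cart in front of the work surface, level with it; the furniture and walls round the work are solid. World frame = base frame: x ahead of the robot, y to its left, z up, the work surface at z = 0. Lengths are in m, angles in rad, forces in N, time in s.
With the tool pointing down it reaches from about 0.4 to 0.875 m from the base axis. Payload 19.3 kg.
Tool frame: the origin (TCP) lies midway between the tips of the shut fingers; the grasp point (between the pads) lies 19 mm behind it; z points along the fingers, y is the direction in which the jaws open and shut (so a half turn about z gives the same grasp; the last joint's range is limited). The gripper opens to 85 mm and grips with 20 to 120 N. Pads are 22 mm wide; open, the fingers measure 114 mm over their backs; the gripper's body (76 mm by 85 mm) begins 54 mm behind the grasp point. The pads swing forward as they close: fully open they stand 13 mm farther back than shut.
Start: joints at [1.115, 0.521, -0.036, 1.599, 0.021, 1.021, -0.113], TCP at [0.235, -0.579, 0.231] pointing down, gripper open.
Joint ranges: [-2.91, 2.91], [-0.3, 2.13], [-1.5, 1.42], [0.17, 2.43], [-1.26, 4.41], [0.16, 1.93], [-2.52, 2.52]. Speed limits (rad/s): [1.89, 1.89, 2.39, 2.39, 3.01, 3.01, 3.01].

INTERFACE

Orientations are given as [roll, pitch, yaw] about the fixed x, y, z axes, in that order (R = Rz(yaw) Ry(pitch) Rx(roll)).
In Python, from workcell import bot, eyes gives the robot as it stands. The module is installed in compiled form; this text tells all that it offers.
- The arm moves only by the shell command python3 -m jog 'ROWS' [FORCE]. ROWS is JSON, a list of rows, each an object with "delta_pos": the shift along the world's x, y, z in mm, a list of three; "spin": the turn about the world's z in rad; "claw": the closure, from 0 (fully open) to 1 (shut). In form: [{"delta_pos": [tx, ty, tz], "spin": spin, "claw": claw}, ...]. A call has 1 to 8 rows; each row is the pose to reach, as a shift and turn from the pose measured when the call began; what a row does not reach only later rows make up. A row lasts 1/10 s, in which the tool goes at most 50 mm and 8.59 degrees, less where a joint would pass 70% of its speed; a pose out of reach is approached as far as the arm can. A call with a gripper value outside its range is refused whole. The fingers move at their own pace and stop on an object; FORCE is the grip in N (left out, the last holds). Time passes only in rows, so rows that repeat a pose let the fingers close. It gives the time, the measured TCP pose, the force and the opening at its end, in the units of the state.
- bot.observe(): the state, without advancing time (a new reading comes with each control period).
- eyes.grab_frame(name): name is "side" or "top" or "wrist"; returns the picture (420x560x3 uint8, blue, green, red); there is no depth.
- eyes.camera_params(name): a dict with "fx", "fy", "cx", "cy" (pixels), "k1" (the pictures are not rectified: a ray, as slopes to the right and down, at radius r is drawn at 1 + k1 r^2 times it, then the intrinsics apply), "origin" and "attitude" of the camera in the world. Camera axes: x right, y up, looking along -z (the intrinsics and any distortion apply to the point x, -y, -z); pixel columns grow to the right and rows downward; lengths in m; the calibration is good to about 2 mm. A picture is of the moment at which its call begins: read the wrist's pose just before it. camera_params takes no time and is no camera call; for the wrist camera it gives the pose at the moment of the call.
- bot.job_done(): hands the job in, once; it reports no verdict.
The state is a dict: "clock": time; "qpos": joint angles; "qd": joint speeds; "joint_efforts": joint torques, N m; "position": TCP position; "tool_rot": TCP orientation; "force": force on the tool from outside, world axes, zero at the start; "moment": the same for the moment, N m; "grip_width": finger opening in m.
Only numpy, scipy, OpenCV 4.12 (cv2) and the standard library are available. Lean on these libraries where they do the work, as an engineer would, in place of code of your own. Each camera call takes 0.05 s, during which the arm holds its last target. There are 200 camera calls.

## Working session

There is one attempt and no reset: what is moved stays moved. The work goes in short steps, Python scripts to look and compute and a shell command to move; the robot and the scene stay as the last step left them, time stands still between calls to the robot, and variables do not carry over. Pictures are saved under pics/ and viewed, about 8 in all and at most 12, crops included, and the job is handed in when it is done.

```bash
mkdir -p pics
cat > h.py <<'E'
import numpy as np, cv2
from workcell import bot, eyes
def rot(a):
    a=np.array(a,float)
    if a.shape==(3,3): return a
    from scipy.spatial.transform import Rotation as R
    return R.from_euler('xyz',a).as_matrix() if a.size==3 else R.from_quat(a).as_matrix()
def onplane(p,u,v,z):
    x=(u-p['cx'])/p['fx'];y=(v-p['cy'])/p['fy']
    s=cv2.undistortPoints(np.array([[[x,y]]],float),np.eye(3),np.array([p['k1'],0,0,0.]))[0,0]
    d=rot(p['attitude'])@np.array([s[0],-s[1],-1]); o=np.array(p['origin'])
    return o+d*(z-o[2])/d[2]
def proj(p,X):
    c=rot(p['attitude']).T@(np.array(X)-np.array(p['origin']))
    s=np.array([c[0],-c[1]])/-c[2]; s=s*(1+p['k1']*(s@s))
    return s*[p['fx'],p['fy']]+[p['cx'],p['cy']]
E
python3 - <<'E'
from h import *
print(bot.observe())
for n in('top','side'):
    print(n,eyes.camera_params(n)); cv2.imwrite(f'pics/{n}0.png',eyes.grab_frame(n))
E
```

```text
{'clock': 0.0, 'qpos': array([ 1.11480108,  0.52201526, -0.03631649,  1.59999062,  0.02116151,
        1.02113033, -0.1128188 ]), 'qd': array([ 1.37176496e-04, -7.25891101e-04,  5.36784454e-04,  5.20615953e-04,
       -2.54445120e-05, -1.32899732e-03, -1.69993078e-03]), 'joint_efforts': array([-5.34341143e-04, -9.27112627e+01,  1.97994724e+00, -3.69930375e+01,
        1.78729172e-02,  8.08136043e-03,  1.48633677e-05]), 'position': array([ 0.23502536, -0.57875761,  0.23073131]), 'tool_rot': array([-3.14043384e+00,  5.66034029e-05,  3.85736601e-01]), 'force': array([-0.08697964,  0.57403292, -0.31551875]), 'moment': array([0.03470759, 0.00570978, 0.07179051]), 'grip_width': 0.0855195390325065}
top {'fx': 436.8852655863201, 'fy': 436.8852655863201, 'cx': 273.65611904652474, 'cy': 210.47399138761685, 'k1': -0.1131249918550092, 'origin': array([0.32538458, 0.01118464, 1.54813222]), 'attitude': array([ 0.16913095,  0.00460451, -1.57142075])}
side {'fx': 507.6454956984213, 'fy': 507.6454956984213, 'cx': 283.4694158197175, 'cy': 212.52519001707347, 'k1': -0.134133470819633, 'origin': array([-0.22695388, -1.22131559,  0.69968813]), 'attitude': array([ 1.16453483, -0.02490616, -0.54234451])}
```

View pics/top0.png

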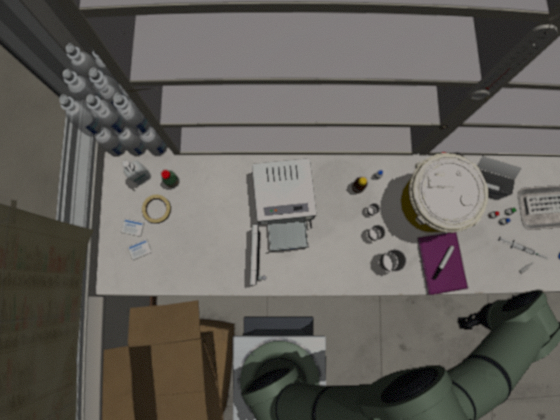

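View pics/side0.png

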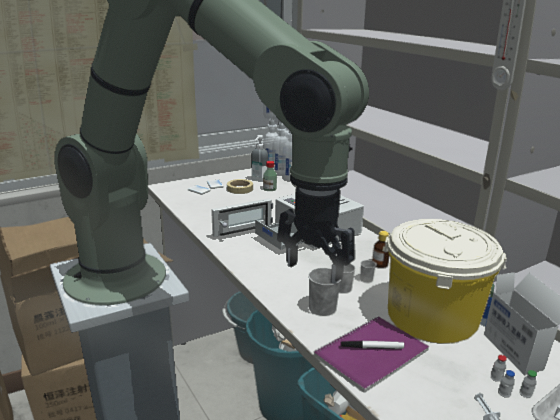

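Run:
```python
from h import *
im=cv2.imread('pics/top0.png')
c=cv2.resize(im[150:290,235:425],None,fx=4.2,fy=4.2,interpolation=cv2.INTER_CUBIC)
cv2.imwrite('pics/c1.png',c)
p=eyes.camera_params('top')
for n,u,v in(('A',372,210),('B',376,233),('C',390,260)):
    print(n,onplane(p,u,v,.064)[:2], 'px of 56mm', np.linalg.norm(proj(p,onplane(p,u,v,.064)+[0,.056,0])-[u,v]))
```

```text
A [ 0.58001019 -0.32274557] px of 56mm 16.037874550618785
B [ 0.49983393 -0.33363922] px of 56mm 16.15751160757245
C [ 0.4069882  -0.37865216] px of 56mm 16.227567708807296
```

View pics/c1.png

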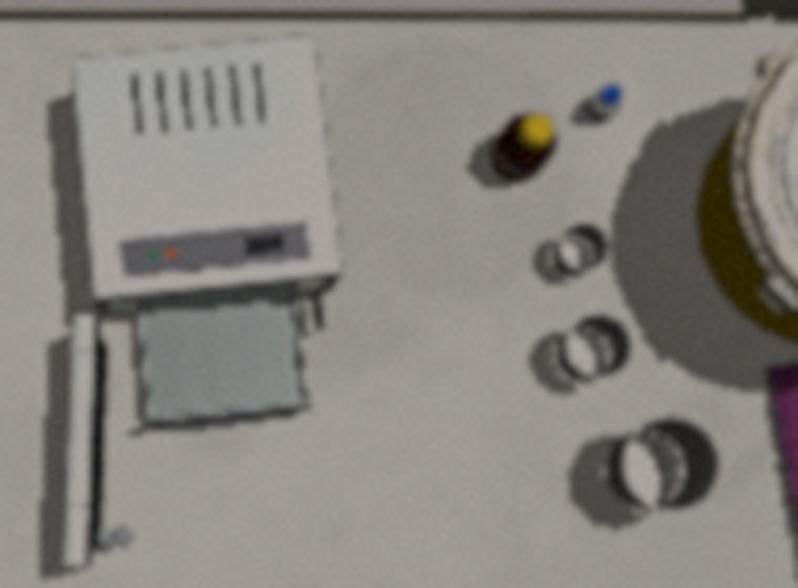

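Run:
```python
from h import *
p=eyes.camera_params('top')
q=lambda u,v,z:onplane(p,235+u/4.2,150+v/4.2,z)[:2]
bl,br,fr,fl=[q(*a,.102) for a in((75,60),(312,38),(338,272),(97,300))]
print(bl,br,fr,fl)
d=(fl+bl-fr-br); print('yaw from y',np.arctan2(-d[0],d[1])); d=(bl+br-fl-fr);print('yaw from x',np.arctan2(d[1],d[0]))
print('centre',(bl+br+fl+fr)/4,'size',np.linalg.norm(bl-br),np.linalg.norm(bl-fl))
tl,tr=q(147,425,.066),q(306,405,.066);print('lip',tl,tr,np.linalg.norm(tl-tr))
print('door top near/far',q(68,568,.1),q(75,316,.1),q(90,566,.1),q(100,316,.1))
print('B',q(598,348,.064),'iod',q(536,130,.105))
```

```text
[0.73296272 0.08884452] [ 0.75130554 -0.1047674 ] [ 0.55754649 -0.12258619] [0.53523614 0.06976405]
yaw from y 0.10494249473204321
yaw from x 0.09397679840386873
centre [ 0.64426272 -0.01718626] size 0.19447887915535844 0.19864507445204901
lip [0.43842609 0.03033724] [ 0.45439145 -0.09827485] 0.12959923845444368
door top near/far [0.32403814 0.09153197] [0.52266879 0.08731148] [0.32560726 0.07435002] [0.52265013 0.0673887 ]
B [ 0.50030858 -0.3384578 ] iod [ 0.67337415 -0.28531422]
```

```bash
python3 -m jog '[{"delta_pos":[265,241,-10],"spin":-0.1,"claw":0},{"delta_pos":[265,241,-10],"spin":-0.1,"claw":0},{"delta_pos":[265,241,-10],"spin":-0.1,"claw":0},{"delta_pos":[265,241,-10],"spin":-0.1,"claw":0},{"delta_pos":[265,241,-10],"spin":-0.1,"claw":0},{"delta_pos":[265,241,-10],"spin":-0.1,"claw":0},{"delta_pos":[265,241,-10],"spin":-0.1,"claw":0},{"delta_pos":[265,241,-10],"spin":-0.1,"claw":0}]'
python3 -m jog '[{"delta_pos":[0,0,0],"spin":0,"claw":0},{"delta_pos":[0,0,0],"spin":0,"claw":0}]'
python3 - <<'E'
from h import *
s=bot.observe();print(s['position'],s['tool_rot'],s['clock'],s['force'])
p=eyes.camera_params('wrist');print(p);im=eyes.grab_frame('wrist');cv2.imwrite('pics/w1.png',im)
print(proj(p,[.500,-.338,.064]),proj(p,[.50,-.338,0]),proj(p,s['position']))
E
```

```text
clock: 0.9
position: [0.5043, -0.3322, 0.2202]
tool_rot: [-3.138, -0.002, 0.293]
force: [-0.5, -0.1, -0.1]
grip_width: 0.0858
clock: 1.1
position: [0.504, -0.3322, 0.2199]
tool_rot: [-3.138, -0.001, 0.294]
force: [-0.2, -0.8, -0.6]
grip_width: 0.0852
[ 0.50404577 -0.33219352  0.21993657] [-3.13803141e+00 -1.27863638e-03  2.93594627e-01] 1.1 [-0.21701052 -0.76654471 -0.61044682]
{'fx': 353.4147692729574, 'fy': 353.4147692729574, 'cx': 282.70404833878064, 'cy': 206.88794076647764, 'k1': -0.0259930046673105, 'origin': array([ 0.581662  , -0.30973774,  0.36207246]), 'attitude': array([-0.31958216,  0.00420024, -1.27660146])}
[287.96979587 193.59542857] [287.36252788 176.61733438] [281.78284872 277.4567242 ]
```

View pics/w1.png

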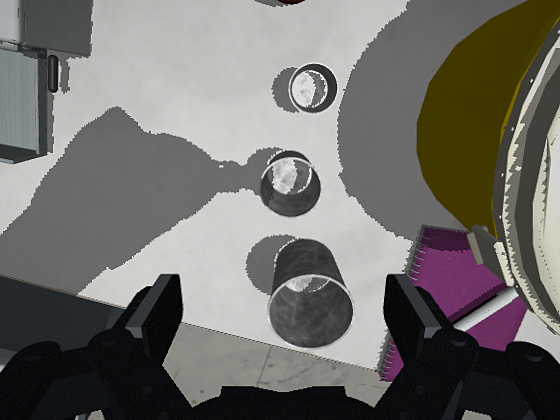

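Run:
```python
from h import *
p=eyes.camera_params('wrist')
c=onplane(p,290.5,187,.064);print(c,np.linalg.norm(onplane(p,260.5,187,.064)-onplane(p,321,187,.064)))
for t in(0,np.pi/2,np.pi,-np.pi/2):print(proj(p,c+.028*np.array([np.cos(t),np.sin(t),0])),proj(p,[c[0]+.0235*np.cos(t),c[1]+.0235*np.sin(t),0]))
s=bot.observe()['position'];print((c-s)*1000)
```

```text
[ 0.50574131 -0.33927739  0.064     ] 0.05279760235830659
[300.23211517 156.48685084] [296.19222134 149.50263948]
[259.59763013 177.94900386] [267.82933193 164.60218512]
[281.27904649 215.90870508] [282.95147943 191.74497237]
[320.91182286 195.91666945] [310.82686507 177.3730687 ]
[   2.26890504   -6.2413713  -156.08109334]
```

```bash
python3 -m jog '[{"delta_pos":[2,-7,-50],"spin":0,"claw":0},{"delta_pos":[2,-7,-100],"spin":0,"claw":0},{"delta_pos":[2,-7,-130],"spin":0,"claw":0},{"delta_pos":[2,-7,-130],"spin":0,"claw":0},{"delta_pos":[2,-7,-130],"spin":0,"claw":0}]'
```

```text
clock: 1.65
position: [0.505, -0.3412, 0.091]
tool_rot: [-3.139, -0.001, 0.291]
force: [-0.2, 0.3, 0.2]
grip_width: 0.0857
```

```bash
python3 -m jog '[{"delta_pos":[1,2,-30],"spin":0,"claw":0},{"delta_pos":[1,2,-57],"spin":0,"claw":0},{"delta_pos":[1,2,-57],"spin":0,"claw":0},{"delta_pos":[1,2,-57],"spin":0,"claw":0.2},{"delta_pos":[1,2,-57],"spin":0,"claw":0.5},{"delta_pos":[1,2,-57],"spin":0,"claw":0.6},{"delta_pos":[1,2,-57],"spin":0,"claw":0.6}]' 25
python3 -m jog '[{"delta_pos":[0,0,0],"spin":0,"claw":0.6},{"delta_pos":[0,0,0],"spin":0,"claw":0.6},{"delta_pos":[0,0,0],"spin":0,"claw":0.6},{"delta_pos":[0,0,0],"spin":0,"claw":0.6}]'
```

```text
clock: 2.35
position: [0.5072, -0.3398, 0.0362]
tool_rot: [-3.141, -0.003, 0.29]
force: [-0.9, 2.8, 12.7]
grip_width: 0.0537
clock: 2.75
position: [0.5073, -0.3399, 0.0365]
tool_rot: [-3.141, -0.003, 0.291]
force: [0.3, -0.4, 2.5]
grip_width: 0.0536
```

```bash
python3 -m jog '[{"delta_pos":[0,0,25],"spin":0,"claw":0.6},{"delta_pos":[0,0,75],"spin":0,"claw":0.6},{"delta_pos":[0,0,120],"spin":0,"claw":0.6},{"delta_pos":[0,40,125],"spin":-0.05,"claw":0.6},{"delta_pos":[-5,85,125],"spin":-0.1,"claw":0.6},{"delta_pos":[-8,130,125],"spin":-0.15,"claw":0.6},{"delta_pos":[-10,160,125],"spin":-0.19,"claw":0.6},{"delta_pos":[-10,170,125],"spin":-0.19,"claw":0.6}]'
python3 -m jog '[{"delta_pos":[-2,40,0],"spin":0,"claw":0.6},{"delta_pos":[-4,80,0],"spin":0,"claw":0.6},{"delta_pos":[-6,110,0],"spin":0,"claw":0.6},{"delta_pos":[-8,135,0],"spin":0,"claw":0.6},{"delta_pos":[-8,135,0],"spin":0,"claw":0.6},{"delta_pos":[-8,135,0],"spin":0,"claw":0.6}]'
python3 - <<'E'
from h import *
s=bot.observe();print(s['position'],s['tool_rot'],s['clock'],s['force'],s['grip_width'])
for n in('wrist','top','side'):
  im=eyes.grab_frame(n);cv2.imwrite(f'pics/{n}2.png',im)
p=eyes.camera_params('wrist')
print(proj(p,[.489,-.032,.022]))
E
```

```text
clock: 3.55
position: [0.4971, -0.1665, 0.1616]
tool_rot: [-3.14, -0.003, 0.103]
force: [1.1, -0.8, -1.0]
grip_width: 0.0537
clock: 4.15
position: [0.4893, -0.0319, 0.1617]
tool_rot: [-3.141, -0.003, 0.103]
force: [-0.4, 0.3, -0.4]
grip_width: 0.0538
[ 0.4892638  -0.03191478  0.16166602] [-3.14054915 -0.00315605  0.10349065] 4.15 [-0.38777509  0.33504244 -0.40368527] 0.05381445332296968
[281.49746531 193.12276181]
```

View pics/wrist2.png

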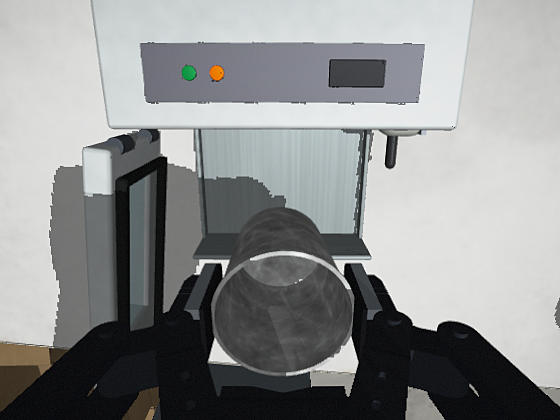

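Run:
```python
from h import *
p=eyes.camera_params('wrist')
a,b=onplane(p,195,258.5,.066),onplane(p,371,258.5,.066);print('lip',a,b,np.linalg.norm(a-b),(a+b)/2)
a,b=onplane(p,108,129,.102),onplane(p,460,129,.102);print('roof front',a,b,np.linalg.norm(a-b),(a+b)/2, np.arctan2((b-a)[0],-(b-a)[1]))
a,b=onplane(p,204,150,.032),onplane(p,365,150,.032);print('tray rim',a,b,np.linalg.norm(a-b),(a+b)/2)
a,b=onplane(p,88,150,.1),onplane(p,112,146,.1);print('door end',a,b)
```

```text
lip [0.44453547 0.02818668 0.066     ] [ 0.45797132 -0.1024286   0.066     ] 0.131304502550591 [ 0.45125339 -0.03712096  0.066     ]
roof front [0.53936695 0.07127538 0.102     ] [ 0.55961109 -0.12650151  0.102     ] 0.19881026793726173 [ 0.54948902 -0.02761306  0.102     ] 0.10200320784026957
tray rim [0.52015407 0.03114466 0.032     ] [ 0.53279745 -0.09227547  0.032     ] 0.12406604387058398 [ 0.52647576 -0.03056541  0.032     ]
door end [0.52579882 0.08455601 0.1       ] [0.52951899 0.07036152 0.1       ]
```

```bash
python3 -m jog '[{"delta_pos":[6,-1,-40],"spin":0,"claw":0.6},{"delta_pos":[6,-1,-75],"spin":0,"claw":0.6},{"delta_pos":[6,-1,-92],"spin":0,"claw":0.6},{"delta_pos":[6,-1,-98],"spin":0,"claw":0.6},{"delta_pos":[6,-1,-99],"spin":0,"claw":0.6},{"delta_pos":[6,-1,-99],"spin":0,"claw":0.6}]'
```

```text
clock: 4.9
position: [0.4957, -0.0341, 0.0633]
tool_rot: [-3.141, -0.004, 0.101]
force: [0.7, 0.1, -0.6]
grip_width: 0.0536
```

```bash
python3 -m jog '[{"delta_pos":[0,0,-2],"spin":0,"claw":0.6},{"delta_pos":[0,0,-3],"spin":0,"claw":0.6},{"delta_pos":[0,0,-3],"spin":0,"claw":0.6}]'
```

```text
clock: 5.2
position: [0.4959, -0.0342, 0.0607]
tool_rot: [-3.141, -0.005, 0.101]
force: [-0.2, 0.2, -0.7]
grip_width: 0.0538
```

```bash
python3 -m jog '[{"delta_pos":[0,0,-1],"spin":0,"claw":0.6},{"delta_pos":[0,0,-2],"spin":0,"claw":0.6},{"delta_pos":[0,0,-2],"spin":0,"claw":0.6},{"delta_pos":[0,0,-2],"spin":0,"claw":0.6}]'
```

```text
clock: 5.6
position: [0.4959, -0.0342, 0.0587]
tool_rot: [-3.141, -0.005, 0.101]
force: [-0.2, -0.0, -1.4]
grip_width: 0.0535
```

```bash
python3 -m jog '[{"delta_pos":[0,0,-1],"spin":0,"claw":0.6},{"delta_pos":[0,0,-1],"spin":0,"claw":0.6},{"delta_pos":[0,0,-1],"spin":0,"claw":0.3},{"delta_pos":[0,0,-1],"spin":0,"claw":0.15},{"delta_pos":[0,0,-1],"spin":0,"claw":0},{"delta_pos":[0,0,-1],"spin":0,"claw":0},{"delta_pos":[0,0,-1],"spin":0,"claw":0}]'
python3 -m jog '[{"delta_pos":[0,0,30],"spin":0,"claw":0},{"delta_pos":[0,0,80],"spin":0,"claw":0},{"delta_pos":[0,0,130],"spin":0,"claw":0},{"delta_pos":[-50,0,140],"spin":0,"claw":0},{"delta_pos":[-70,0,140],"spin":0,"claw":0},{"delta_pos":[-70,0,140],"spin":0,"claw":0}]'
python3 - <<'E'
from h import *
s=bot.observe();print(s['position'],s['tool_rot'],s['clock'],s['qpos'])
im=eyes.grab_frame('wrist');cv2.imwrite(f'pics/w3.png',im)
p=eyes.camera_params('wrist')
print(proj(p,[.495,-.033,.086]),proj(p,[.495,-.033,.022]))
E
```

```text
clock: 6.3
position: [0.4958, -0.0342, 0.0576]
tool_rot: [-3.141, -0.004, 0.101]
force: [-0.2, 0.7, -0.9]
grip_width: 0.0856
clock: 6.9
position: [0.4236, -0.0345, 0.1983]
tool_rot: [-3.141, -0.005, 0.1]
force: [0.8, -0.1, 0.1]
grip_width: 0.0855
[ 0.42360989 -0.03447249  0.19827254] [-3.14113438 -0.00467426  0.10028863] 6.9 [ 0.01026028  0.25280174 -0.08046503  2.13447014  0.02858177  0.75065053
 -1.55897506]
[290.56037015 108.08774801] [289.0678005  104.85566413]
```

View pics/w3.png

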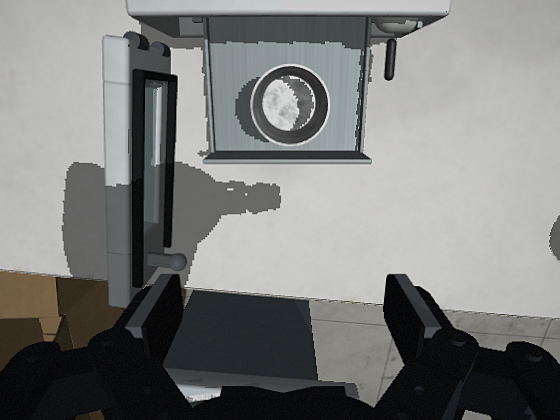

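```bash
python3 -m jog '[{"delta_pos":[-10,-3,0],"spin":0,"claw":1},{"delta_pos":[-10,-3,-40],"spin":0,"claw":1},{"delta_pos":[-10,-3,-90],"spin":0,"claw":1},{"delta_pos":[-10,-3,-135],"spin":0,"claw":1},{"delta_pos":[-10,-3,-150],"spin":0,"claw":1},{"delta_pos":[-10,-3,-150],"spin":0,"claw":1},{"delta_pos":[-10,-3,-150],"spin":0,"claw":1}]'
python3 -m jog '[{"delta_pos":[8,1,0],"spin":0,"claw":1},{"delta_pos":[14,1,0],"spin":0,"claw":1},{"delta_pos":[19,2,0],"spin":0,"claw":1},{"delta_pos":[23,2,0],"spin":0,"claw":1},{"delta_pos":[27,2,0],"spin":0,"claw":1},{"delta_pos":[31,3,0],"spin":0,"claw":1},{"delta_pos":[35,3,0],"spin":0,"claw":1},{"delta_pos":[39,4,0],"spin":0,"claw":1}]'
```

```text
clock: 7.65
position: [0.4154, -0.0374, 0.0483]
tool_rot: [-3.141, -0.005, 0.1]
force: [0.5, 0.2, -0.4]
grip_width: -0.0004
clock: 8.45
position: [0.4545, -0.0335, 0.0483]
tool_rot: [-3.141, -0.005, 0.1]
force: [-1.5, -1.2, -0.3]
grip_width: 0.0003
```

```bash
python3 -m jog '[{"delta_pos":[3,0,0],"spin":0,"claw":1},{"delta_pos":[8,1,0],"spin":0,"claw":1},{"delta_pos":[14,1,0],"spin":0,"claw":1},{"delta_pos":[21,2,0],"spin":0,"claw":1},{"delta_pos":[28,3,0],"spin":0,"claw":1},{"delta_pos":[35,3,0],"spin":0,"claw":1},{"delta_pos":[41,4,0],"spin":0,"claw":1},{"delta_pos":[46,4,0],"spin":0,"claw":1}]'
python3 -m jog '[{"delta_pos":[4,0,0],"spin":0,"claw":1},{"delta_pos":[8,1,0],"spin":0,"claw":1},{"delta_pos":[12,1,0],"spin":0,"claw":1},{"delta_pos":[16,1,0],"spin":0,"claw":1},{"delta_pos":[19,2,0],"spin":0,"claw":1},{"delta_pos":[22,2,0],"spin":0,"claw":1},{"delta_pos":[25,2,0],"spin":0,"claw":1}]'
```

```text
clock: 9.25
position: [0.5011, -0.0293, 0.0482]
tool_rot: [-3.141, -0.005, 0.1]
force: [-2.6, 1.0, 0.1]
grip_width: 0.0
clock: 9.95
position: [0.5263, -0.0272, 0.0482]
tool_rot: [-3.141, -0.005, 0.101]
force: [-1.7, 0.8, -0.2]
grip_width: 0.0002
```

```bash
python3 -m jog '[{"delta_pos":[2,0,0],"spin":0,"claw":1},{"delta_pos":[4,0,0],"spin":0,"claw":1},{"delta_pos":[6,1,0],"spin":0,"claw":1},{"delta_pos":[7,1,0],"spin":0,"claw":1}]'; python3 -m jog '[{"delta_pos":[1,0,0],"spin":0,"claw":1},{"delta_pos":[2,0,0],"spin":0,"claw":1},{"delta_pos":[3,0,0],"spin":0,"claw":1}]'
```

```text
clock: 10.35
position: [0.5335, -0.0261, 0.0482]
tool_rot: [-3.141, -0.005, 0.101]
force: [-2.4, -0.3, 1.4]
grip_width: -0.0001
clock: 10.65
position: [0.535, -0.0261, 0.048]
tool_rot: [-3.141, -0.002, 0.101]
force: [-13.5, 1.8, 10.1]
grip_width: 0.0
```

```bash
python3 -m jog '[{"delta_pos":[-10,0,0],"spin":0,"claw":1},{"delta_pos":[-50,-5,0],"spin":0,"claw":1},{"delta_pos":[-90,-8,20],"spin":0,"claw":1},{"delta_pos":[-110,-8,70],"spin":0,"claw":1},{"delta_pos":[-110,-8,120],"spin":0,"claw":1},{"delta_pos":[-110,-8,150],"spin":0,"claw":1},{"delta_pos":[-110,-8,150],"spin":0,"claw":1}]'
python3 - <<'E'
from h import *
s=bot.observe();print(s['position'],s['tool_rot'],s['clock'],s['qpos'])
im=eyes.grab_frame('wrist');cv2.imwrite(f'pics/w4.png',im);cv2.imwrite('pics/side4.png',eyes.grab_frame('side'))
E
```

```text
clock: 11.35
position: [0.4268, -0.0343, 0.2021]
tool_rot: [-3.142, -0.009, 0.1]
force: [-0.0, 1.1, -1.4]
grip_width: 0.0003
[ 0.42676552 -0.03425664  0.20213067] [-3.14152211 -0.00933206  0.10017984] 11.35 [ 0.01416402  0.24920101 -0.08524517  2.1264285   0.03002347  0.75772915
 -1.56069418]
```

View pics/w4.png

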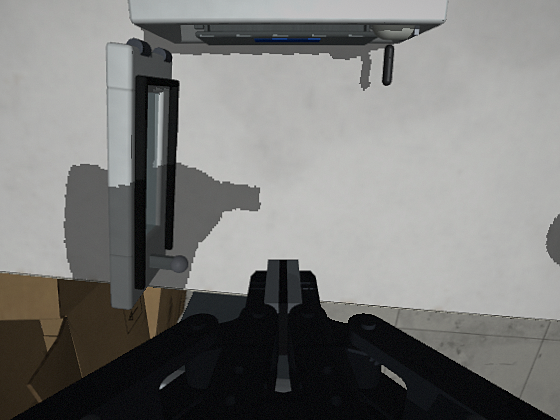

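Run:
```python
from h import *
p=eyes.camera_params('wrist')
for u,v in((107,43),(131,42),(112,307),(136,302),(179,80),(145,286)): print((u,v),onplane(p,u,v,.1))
f=np.array([.5495,-.0276]);X=np.array([np.cos(.102),np.sin(.102)]);Y=np.array([-X[1],X[0]])
h=f-.012*X+.1*Y;print('hinge',h)
for th in(1.65,1.3,1,.7,.4,.2,.1,.05,0):
  d=-Y*np.cos(th)-X*np.sin(th); n=-X*np.cos(th)+Y*np.sin(th)
  print(th,*[np.round(h+r*d+(.018+.011)*n,3) for r in(.125,.15,.175)],'dir',np.round(np.arctan2(-n[1],-n[0]),2))
```

```text
(107, 43) [0.52349281 0.08663111 0.1       ]
(131, 42) [0.52545263 0.07142153 0.1       ]
(112, 307) [0.32913289 0.09275852 0.1       ]
(136, 302) [0.33591534 0.07332915 0.1       ]
(179, 80) [0.50559462 0.04087889 0.1       ]
(145, 286) [0.35125571 0.0658033  0.1       ]
hinge [0.52738005 0.07065837]
1.65 [0.402 0.097] [0.377 0.096] [0.352 0.096] dir -1.55
1.3 [0.4   0.052] [0.377 0.043] [0.354 0.034] dir -1.2
1 [0.412 0.015] [ 0.392 -0.   ] [ 0.372 -0.016] dir -0.9
0.7 [ 0.433 -0.016] [ 0.419 -0.037] [ 0.405 -0.058] dir -0.6
0.4 [ 0.463 -0.04 ] [ 0.456 -0.064] [ 0.448 -0.088] dir -0.3
0.2 [ 0.486 -0.051] [ 0.484 -0.076] [ 0.481 -0.101] dir -0.1
0.1 [ 0.499 -0.054] [ 0.499 -0.079] [ 0.499 -0.104] dir 0.0
0.05 [ 0.505 -0.056] [ 0.506 -0.081] [ 0.508 -0.106] dir 0.05
0 [ 0.511 -0.057] [ 0.514 -0.082] [ 0.516 -0.106] dir 0.1
```

```bash
python3 -m jog '[{"delta_pos":[-5,45,0],"spin":0,"claw":1},{"delta_pos":[-10,90,0],"spin":0,"claw":1},{"delta_pos":[-12,135,0],"spin":0,"claw":1},{"delta_pos":[-12,172,0],"spin":0,"claw":1},{"delta_pos":[-12,172,-40],"spin":0,"claw":1},{"delta_pos":[-12,172,-90],"spin":0,"claw":1},{"delta_pos":[-12,172,-135],"spin":0,"claw":1},{"delta_pos":[-12,172,-140],"spin":0,"claw":1}]'; python3 -m jog '[{"delta_pos":[0,0,0],"spin":0,"claw":1},{"delta_pos":[0,-6,0],"spin":0,"claw":1},{"delta_pos":[0,-12,0],"spin":0,"claw":1},{"delta_pos":[0,-18,0],"spin":0,"claw":1},{"delta_pos":[0,-24,0],"spin":0,"claw":1},{"delta_pos":[0,-30,0],"spin":0,"claw":1},{"delta_pos":[0,-36,0],"spin":0,"claw":1},{"delta_pos":[0,-42,0],"spin":0,"claw":1}]'
```

```text
clock: 12.25
position: [0.4097, 0.1367, 0.0538]
tool_rot: [3.14, 0.005, 0.101]
force: [-0.3, 0.0, 0.2]
grip_width: 0.0001
clock: 13.05
position: [0.4098, 0.0941, 0.0538]
tool_rot: [3.14, 0.005, 0.101]
force: [-0.3, 0.0, -0.1]
grip_width: 0.0001
```

```bash
python3 -m jog '[{"delta_pos":[-1,-10,0],"spin":0,"claw":1},{"delta_pos":[-2,-20,0],"spin":0,"claw":1},{"delta_pos":[-3,-30,0],"spin":0,"claw":1},{"delta_pos":[-3,-40,0],"spin":0,"claw":1},{"delta_pos":[-2,-50,0],"spin":0,"claw":1},{"delta_pos":[0,-60,0],"spin":0,"claw":1},{"delta_pos":[2,-70,0],"spin":0,"claw":1},{"delta_pos":[5,-80,0],"spin":0,"claw":1}]'
python3 -m jog '[{"delta_pos":[3,-10,0],"spin":0,"claw":1},{"delta_pos":[7,-20,0],"spin":0,"claw":1},{"delta_pos":[11,-30,0],"spin":0,"claw":1},{"delta_pos":[15,-40,0],"spin":0,"claw":1},{"delta_pos":[18,-50,0],"spin":0,"claw":1},{"delta_pos":[21,-60,0],"spin":0,"claw":1},{"delta_pos":[25,-70,0],"spin":0,"claw":1},{"delta_pos":[25,-70,0],"spin":0,"claw":1}]'
python3 - <<'E'
from h import *
im=eyes.grab_frame('wrist');cv2.imwrite(f'pics/w5.png',im)
E
```

```text
clock: 13.85
position: [0.4149, 0.0132, 0.0538]
tool_rot: [3.14, 0.005, 0.101]
force: [-0.4, -0.0, -0.1]
grip_width: 0.0003
clock: 14.65
position: [0.4404, -0.0582, 0.0538]
tool_rot: [3.139, 0.005, 0.1]
force: [-0.1, 0.7, 0.5]
grip_width: -0.0002
```

View pics/w5.png

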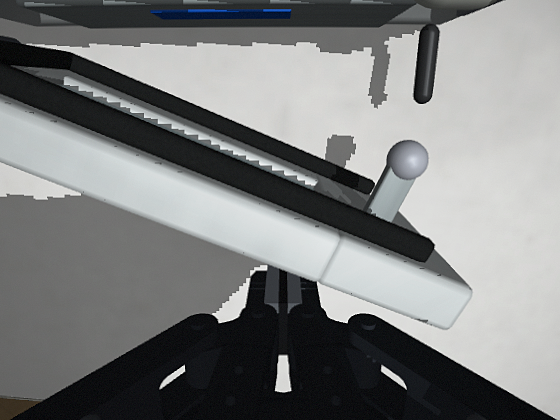

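```bash
python3 -m jog '[{"delta_pos":[-12,-10,0],"spin":0,"claw":1},{"delta_pos":[-12,-22,0],"spin":0,"claw":1},{"delta_pos":[-6,-27,0],"spin":0,"claw":1},{"delta_pos":[2,-31,0],"spin":0,"claw":1},{"delta_pos":[10,-34,0],"spin":0,"claw":1},{"delta_pos":[18,-37,0],"spin":0,"claw":1},{"delta_pos":[26,-40,0],"spin":0,"claw":1},{"delta_pos":[33,-42,0],"spin":0,"claw":1}]'
python3 -m jog '[{"delta_pos":[6,-1,0],"spin":0,"claw":1},{"delta_pos":[12,-3,0],"spin":0,"claw":1},{"delta_pos":[16,-4,0],"spin":0,"claw":1},{"delta_pos":[18,-4,0],"spin":0,"claw":1}]'
```

```text
clock: 15.5
position: [0.4739, -0.0995, 0.0537]
tool_rot: [3.14, 0.005, 0.1]
force: [-0.4, 0.1, 0.5]
grip_width: 0.0
clock: 15.9
position: [0.4921, -0.1036, 0.0537]
tool_rot: [3.14, 0.005, 0.1]
force: [-1.7, -0.8, 1.2]
grip_width: -0.0
```

```bash
python3 -m jog '[{"delta_pos":[2,0,0],"spin":0,"claw":1},{"delta_pos":[4,0,0],"spin":0,"claw":1},{"delta_pos":[6,0,0],"spin":0,"claw":1},{"delta_pos":[8,0,0],"spin":0,"claw":1}]'; for i in 1 2; do python3 -m jog '[{"delta_pos":[1,0,0],"spin":0,"claw":1},{"delta_pos":[2,0,0],"spin":0,"claw":1},{"delta_pos":[2,0,0],"spin":0,"claw":1}]';done
```

```text
clock: 16.3
position: [0.499, -0.1039, 0.0535]
tool_rot: [3.14, 0.007, 0.1]
force: [-6.0, -0.6, 0.4]
grip_width: 0.0004
clock: 16.6
position: [0.5007, -0.104, 0.0534]
tool_rot: [3.139, 0.008, 0.1]
force: [-3.5, -1.5, -0.2]
grip_width: 0.0001
clock: 16.9
position: [0.5031, -0.1039, 0.0534]
tool_rot: [3.14, 0.007, 0.1]
force: [-2.7, -0.6, -0.5]
grip_width: -0.0003
```

```bash
for i in 1 2; do python3 -m jog '[{"delta_pos":[1,0,0],"spin":0,"claw":1},{"delta_pos":[2,0,0],"spin":0,"claw":1},{"delta_pos":[2,0,0],"spin":0,"claw":1}]';done
```

```text
clock: 17.2
position: [0.5057, -0.1037, 0.0535]
tool_rot: [3.14, 0.006, 0.1]
force: [-0.3, 0.4, -0.1]
grip_width: 0.0
clock: 17.5
position: [0.508, -0.1037, 0.0536]
tool_rot: [3.14, 0.006, 0.1]
force: [0.1, 0.7, -0.6]
grip_width: -0.0002
```

```bash
for i in 1 2; do python3 -m jog '[{"delta_pos":[1,0,0],"spin":0,"claw":1},{"delta_pos":[2,0,0],"spin":0,"claw":1},{"delta_pos":[2,0,0],"spin":0,"claw":1}]';done
```

```text
clock: 17.8
position: [0.5102, -0.1036, 0.0536]
tool_rot: [3.14, 0.006, 0.1]
force: [-0.1, -0.6, 0.3]
grip_width: -0.0002
clock: 18.1
position: [0.511, -0.1039, 0.0533]
tool_rot: [3.14, 0.008, 0.1]
force: [-5.9, -0.9, 0.7]
grip_width: 0.0002
```

Force rises again against the stop. A little more, then let go.

```bash
python3 -m jog '[{"delta_pos":[1,0,0],"spin":0,"claw":1},{"delta_pos":[1.5,0,0],"spin":0,"claw":1},{"delta_pos":[1.5,0,0],"spin":0,"claw":1}]'
python3 -m jog '[{"delta_pos":[-5,0,0],"spin":0,"claw":1},{"delta_pos":[-30,-3,0],"spin":0,"claw":1},{"delta_pos":[-75,-5,0],"spin":0,"claw":1},{"delta_pos":[-100,-5,30],"spin":0,"claw":1},{"delta_pos":[-100,-5,80],"spin":0,"claw":1},{"delta_pos":[-100,-5,130],"spin":0,"claw":1},{"delta_pos":[-100,-5,150],"spin":0,"claw":1},{"delta_pos":[-100,-5,150],"spin":0,"claw":1}]'
python3 -m jog '[{"delta_pos":[0,0,0],"spin":0,"claw":1},{"delta_pos":[0,0,0],"spin":0,"claw":1},{"delta_pos":[0,0,0],"spin":0,"claw":1},{"delta_pos":[0,0,0],"spin":0,"claw":1}]'
python3 - <<'E'
from h import *
im=eyes.grab_frame('wrist');s=eyes.grab_frame('side');t=eyes.grab_frame('top')
c=cv2.resize(s[150:300,190:400],(420,300),interpolation=cv2.INTER_CUBIC);c2=cv2.resize(t[140:290,120:400],(380,204))
o=np.zeros((504,800,3),np.uint8);o[:300,:400]=cv2.resize(im,(400,300));o[:286,400:]=cv2.resize(c,(400,286));o[300:504,:380]=c2
cv2.imwrite('pics/f.png',o);cv2.imwrite('pics/w6.png',im)
E
```

```text
clock: 18.4
position: [0.511, -0.1042, 0.0529]
tool_rot: [3.14, 0.011, 0.099]
force: [-8.9, -0.7, 1.5]
grip_width: -0.0002
clock: 19.2
position: [0.4123, -0.1096, 0.2059]
tool_rot: [3.138, 0.006, 0.099]
force: [-0.9, -1.3, -1.0]
grip_width: 0.0001
clock: 19.6
position: [0.4119, -0.1094, 0.2051]
tool_rot: [3.138, 0.007, 0.099]
force: [-0.2, 0.8, 0.3]
grip_width: -0.0003
```

View pics/f.png

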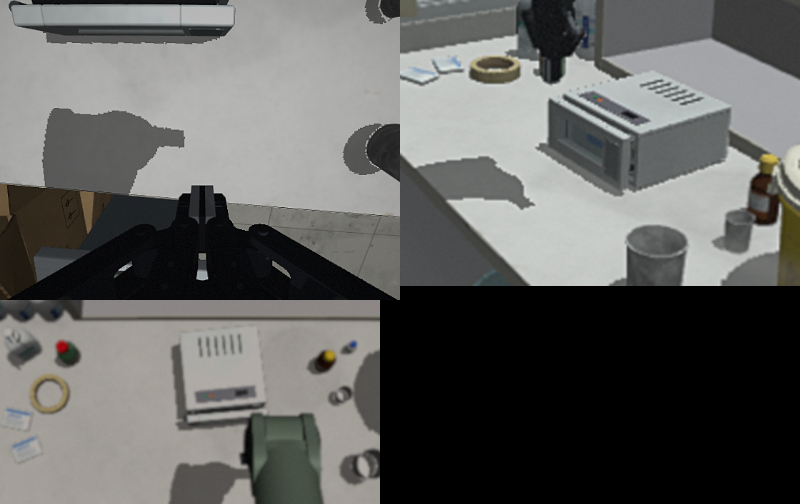

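Run:
```python
from h import *
im=cv2.imread('pics/w6.png');g=cv2.cvtColor(im,cv2.COLOR_BGR2GRAY).astype(int);p=eyes.camera_params('wrist')
pts=[]
for u in range(60,300,20):
    d=g[20:52,u]-g[22:54,u]; v=20+int(np.argmax(d))+1  # bright top -> darker outer face
    pts.append(onplane(p,u,v,.1)[:2]); print(u,v,np.round(pts[-1],4),d.max())
k=np.polyfit([q[1] for q in pts],[q[0] for q in pts],1);print('line yaw',-np.arctan(k[0]),'door angle',0.102+np.arctan(k[0]))
```

```text
60 35 [0.5122 0.0433] 59
80 35 [0.5133 0.0303] 81
100 35 [0.5144 0.0174] 64
120 35 [0.5155 0.0045] 68
140 35 [ 0.5167 -0.0083] 76
160 35 [ 0.5178 -0.0211] 79
180 35 [ 0.519  -0.0338] 87
200 36 [ 0.5196 -0.0465] 67
220 36 [ 0.5208 -0.0592] 69
240 36 [ 0.5221 -0.0719] 70
260 36 [ 0.5233 -0.0846] 69
280 36 [ 0.5246 -0.0973] 73
line yaw 0.08654986501485953 door angle 0.01545013498514046
```

Measured about 1.4 s after I let go, the door angle is about 0.015 rad, so the door is holding by itself. I'm handing in now.

```bash
python3 -c "
from workcell import bot
print(bot.job_done(), bot.observe()['clock'])"
```

```text
the job is handed in; nothing more can be done
the job is handed in; nothing more can be done
```

I stood the middle of the three steel cups (rim about 56 mm) on the pulled-out tray and slid the tray home against its stop. I then swung the door shut and pressed it onto its catch. The job was handed in at about 20 s on the robot's clock; no verdict was reported.

- **Cup:** after release it stood upright about 3 mm from the tray spot. I could not see it once the tray was in, so its final pose in there is unchecked. The push was slow, at most about 0.07 m/s once the fingers were on the lip.
- **Tray:** the push force rose to 13.5 N at the expected home position, and a wrist picture showed the tray in with the door still wide open.
- **Door:** the highest reading before it snapped was about 6 N. That is below the stated 7 to 12 N peak, but I only read the force between moves. It fell to zero as the door snapped in, then rose to about 9 N against the stop.
- **After letting go:** from the wrist picture the door stood at about 0.015 rad, well under the 0.06 limit, and the arm was clear of everything.
- **Bystanders:** the bottles and tape looked undisturbed in the final pictures; I judged this by eye and did not measure it.

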